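Set the post stake and offer up the napkin ring

TASK

Take the straight flat-topped post stake out of the wooden block and slide it down into the hole of the steel stake holder until it is fully home, and let go of it. Then pick up the narrow, tall napkin ring, carry it over the plier rack without anything touching the rack, and finish while holding it level and still, centred over the post with its underside about a centimetre above the post's top, so that I can sight the fit before it is driven on: never let the ring touch the post, do not put it down or let go, and leave the other things on the bench where they are.

Things in the scene. Friction and masses are not known exactly. Their poses are not given: they have to be found in the camera images.
- post: Bare steel stake with a straight flat-topped post, 110 mm tall, 0.4 kg, upright in a hole of the wooden block (foot 5 mm above the bench). Origin at the centre of its foot, z up its axis. Shank 20 mm dia. from 0 to 40 mm (lowest 4 mm chamfered); collar 34 mm dia., 40 to 48 mm, resting on the block; post 26 mm dia., 48 to 110 mm: grip it there, from above.
- post_top (a point): Centre of the flat top of the post stake, 110 mm above its foot; z up along its axis.
- stake_block: Fixed wooden storage block, 215 mm along its x, 56 mm along its y, 45 mm high. Origin at the centre of its underside, z up. Three holes of 23 mm diameter go right through it, on its x axis at -75, 0 and +75 mm; each has a stake standing in it; which is where varies.
- holder: Fixed dark steel stake holder: a block 70 x 70 mm and 60 mm high on a 100 x 100 x 8 mm foot plate. Origin at the centre of its underside, z up. One round vertical hole in the middle of its top.
- holder_mouth (a point): Centre of the mouth of the holder's hole, level with its top face, 60 mm above the bench; z up. Hole 21.5 mm dia., slightly chamfered, 46 mm deep. Fully home, the stake's collar rests on the holder's top, its foot is 40 mm below this point and its top 70 mm above.
- napkin_ring: The napkin ring: bare silver-coloured metal, a round tube open at both ends, 46 mm outside and 39 mm inside diameter, 30 mm high, about 60 g, standing on the bench on the side of the rack away from the holder. Origin on its axis at its underside, z up along the axis. It can be gripped across its outside from above.
- plier_rack: Fixed wooden rack full of pliers standing handles up, 300 mm along its x, 50 mm along its y, topmost handles 125 mm above the bench. Origin at the centre of its underside, z up. It stands pointing away from the robot, between the napkin ring and the holder.
- dome_stake: Bystander. Steel stake with a round mushroom head of 44 mm diameter, 93 mm tall, same shank and collar as the post stake, in the wooden block. Origin at the centre of its foot.
- cone_stake: Bystander. Steel stake with a pointed cone, 109 mm tall, same shank and collar, in the wooden block. Origin at the centre of its foot.
- bangle: Bystander. Wide low ring, 66 mm outside diameter, 12 mm high, lying on the bench 95 to 110 mm beyond the napkin ring (+x). Origin at the centre of its underside.
- ring_box: Bystander. Closed dark wooden ring box, 52 x 52 x 38 mm, on the bench 95 to 110 mm nearer the robot (-x) than the napkin ring. Origin at the centre of its underside.
- jar: Bystander. Small closed jar, 44 mm in diameter and 45 mm high, beyond the far end of the rack. Origin at the centre of its underside.
- hammer: Bystander. Hammer lying on the bench, to the robot's right. Origin at its underside.
- bench_pin: Bystander. Wooden bench pin, a 105 x 70 x 16 mm board with a slot, lying beyond the holder. Origin near the centre of its underside.
Mind the look-alikes: they are no part of the job. Leave any blue, red or yellow look-alike of the post alone.

How it is judged:
On the way, in this order (a step that is already met when the one before it is completed fails the run):
1. the post stake is fully home in the holder, upright and released (z of post in the frame of holder_mouth below -0.037 m and horizontal distance between post and holder_mouth below 0.004 m and angle between post's own z axis and vertical below 0.06 rad and contact force between post and the fingers below 0.1 N and contact force between post and the arm below 0.1 N), for 0.2 s.
2. the napkin ring is carried over the plier rack (y of napkin_ring in the frame of plier_rack between -0.035 and 0.035 m and x of napkin_ring in the frame of plier_rack between -0.16 and 0.16 m and height (world z) of napkin_ring above 0.125 m).
At the end, for the whole second after the job is handed in: Post stake home in the holder (foot over 37 mm deep, within 4 mm of the axis, 0.06 rad of upright), not touched by the robot; napkin ring held in the fingers, still, level within 0.12 rad, within 5 mm of the post's axis, its underside 4 to 18 mm above the post's top, not touching it (all of step 1 and z of napkin_ring in the frame of post_top between 0.004 and 0.018 m and horizontal distance between napkin_ring and post_top below 0.005 m and angle between napkin_ring's own z axis and vertical below 0.12 rad and contact force between napkin_ring and post below 0.05 N and contact force between napkin_ring and the fingers above 1 N and linear speed of napkin_ring below 0.02 m/s); the arm keeps its last pose, push and grip.
It fails at once if something touches the plier rack (over 1 N) (contact force between plier_rack and anything else above 1 N).
It fails at once if the napkin ring touches the post stake (over 0.5 N) (contact force between napkin_ring and post above 0.5 N).
It fails at once if a bystander is moved by more than 25 mm (distance of any of dome_stake, cone_stake, bangle, ring_box, jar, hammer, bench_pin from where it was at the start of the episode above 0.025 m).
It also fails if it takes over 72 s, if anything falls off the work surface, if the arm or the gripper's body presses on something with over 40 N, if the wrist force passes 120 N, or if a joint passes its speed limit or range.

ROBOT

A 7-joint arm with a two-finger parallel gripper is mounted at the origin on the work surface. World frame = base frame: x ahead of the robot, y to its left, z up, the work surface at z = 0. Lengths are in m, angles in rad, forces in N, time in s.
With the tool pointing down it reaches from about 0.425 to 0.925 m from the base axis. Payload 6.8 kg.
Tool frame: the origin (TCP) lies at the very end of the fingers, on their centre line; the grasp point (between the pads) lies 19 mm behind it; z points along the fingers, y is the line along which they close (so a half turn about z gives the same grasp; the last joint's range is limited). The gripper opens to 85 mm and grips with 20 to 120 N. Pads are 22 mm wide; open, the fingers measure 114 mm over their backs; the gripper's body (76 mm by 85 mm) begins 54 mm behind the grasp point. The pads swing forward as they close: fully open they stand 13 mm farther back than shut.
Start: joints at [-1.261, 0.477, 0.022, 1.555, -0.011, 1.109, -0.083], TCP at [0.274, 0.617, 0.231] pointing down, gripper open.
Joint ranges: [-2.96, 2.96], [-0.34, 2.1], [-1.41, 1.46], [0.24, 2.44], [-1.37, 4.51], [0.17, 1.92], [-2.96, 2.96]. Speed limits (rad/s): [2.39, 2.39, 3.14, 3.14, 3.14, 3.14, 3.14].

INTERFACE

Orientations are given as a rotation vector (axis times angle).
In Python, from bench import get_obs, grab_frame, hand_in gives the robot as it stands.
- The arm moves only by the tool drive_tool, never from a script. Its argument "rows" is a list of rows, each an object with "offset": the shift along the tool's x, y, z as a fraction of full scale, a list of three; "rotation": the turn, a rotation vector about the tool's x, y, z as a fraction of full scale, a list of three; "claw": the opening, from 0 (shut) to 1 (fully open). In form: [{"offset": [tx, ty, tz], "rotation": [wx, wy, wz], "claw": claw}, ...]. A call has 1 to 20 rows; each row is the pose to reach, as a shift and turn from the pose commanded when the call began, along the tool's axes at that moment; what a row does not reach only later rows make up. Full scale, the value 1, is 0.15 m for a shift and 2 rad for a turn. A row lasts 1/12 s, in which the tool goes at most 41.7 mm and 7.16 degrees, less where a joint would pass 70% of its speed; a pose out of reach is approached as far as the arm can. A call with a number of a shift or a turn outside -1 to 1 is refused whole. A call with a gripper value outside its range is refused whole. The fingers move at their own pace and stop on an object; "force" is the grip in N (left out, the last holds). Time passes only in rows, so rows that repeat a pose let the fingers close. It gives the time, the measured TCP pose, the force, the opening and the grip force at its end, in the units of the state.
- get_obs(): the state, without advancing time (a new reading comes with each control period).
- grab_frame(name): name is "scene" or "top" or "wrist"; returns a dict with "frame" (420x560x3 uint8, red, green, blue), "z_map" (420x560 float32, m along the optical axis (not along the pixel's ray), 0 where there is no reading), "vfov" (degrees; the focal length in pixels is half the picture's height over the tangent of half this angle, whatever the lens; pixels are square), "cx", "cy" (the principal point, pixels), "D" ([k1, k2, p1, p2, k3] as OpenCV has them; the pictures are not rectified), "R" (3x3) and "t" (3): a world point X has camera coordinates R X + t. Camera axes: x right, y down, z forward; pixel columns grow to the right and rows downward; lengths in m; the calibration is good to about 2 mm. A picture is of the moment at which its call begins.
- hand_in(): hands the job in; it is judged then, once.
The state is a dict: "clock": time; "joints": joint angles; "qvel": joint speeds; "tau": joint torques, N m; "tcp_pos": TCP position; "orientation": TCP orientation; "contact_force": force on the tool from outside, world axes, zero at the start; "moment": the same for the moment, N m; "grip_width": finger opening in m; "gripper_force": force on a finger pad.
Only numpy, scipy, OpenCV 4.12 (cv2) and the standard library are available. Lean on these libraries where they do the work, as an engineer would, in place of code of your own. Each camera call takes 0.05 s, during which the arm holds its last target. There are 200 camera calls.

## Working session

There is one attempt and no reset: what is moved stays moved. The work goes in short steps, Python scripts to look and compute and a tool call to move; the robot and the scene stay as the last step left them, time stands still between calls to the robot, and variables do not carry over. Pictures are saved under pics/ and viewed, at most 10 in all, crops included, and the job is handed in when it is done.

Besides the shell and the picture viewer there is one more tool, called after "Request:" as name(argument=value, ...), one argument or row to a line, values as JSON. drive_tool: Moves the arm, as the interface text tells. Its arguments: {"type":"object","properties":{"rows":{"type":"array","items":{"type":"object","properties":{"offset":{"type":"array","items":{"type":"number"}},"rotation":{"type":"array","items":{"type":"number"}},"claw":{"type":"number"}}}},"force":{"type":"number"}},"required":["rows"]}

```bash
mkdir -p pics
cat > h.py <<'E'
import numpy as np, cv2
from bench import get_obs, grab_frame, hand_in
def K(f):
    h=f["frame"].shape[0]; fl=h/2/np.tan(np.radians(f["vfov"])/2)
    return np.array([[fl,0,f["cx"]],[0,fl,f["cy"]],[0,0,1.]])
def cloud(f):
    "world xyz for each pixel from z_map"
    h,w=f["z_map"].shape; u,v=np.meshgrid(np.arange(w),np.arange(h))
    p=cv2.undistortPoints(np.stack([u,v],-1).reshape(-1,1,2).astype(np.float64),K(f),np.array(f["D"]))[:,0]
    c=np.c_[p,np.ones(len(p))]*f["z_map"].reshape(-1,1)
    X=(c-np.array(f["t"]))@np.array(f["R"]); X[f["z_map"].ravel()==0]=np.nan
    return X.reshape(h,w,3)
def ray(f,u,v,z):
    p=cv2.undistortPoints(np.array([[[u,v]]],float),K(f),np.array(f["D"]))[0,0]
    R=np.array(f["R"]); C=-R.T@np.array(f["t"]); d=R.T@np.array([p[0],p[1],1]); return C+d*(z-C[2])/d[2]
def save(f,n): cv2.imwrite(f"pics/{n}.png",f["frame"][:,:,::-1])
E
python3 - <<'E'
from h import *
print(get_obs())
for n in("scene","top"):
    f=grab_frame(n); save(f,n+"0"); np.savez(n+"0.npz",**f); R=np.array(f["R"]);print(n,-R.T@np.array(f["t"]),R[2],f["vfov"],f["D"])
E
```

```text
{'clock': 0.0, 'joints': array([-1.26110058,  0.47780245,  0.02232915,  1.55648806, -0.01150864,
        1.10932732, -0.08309724]), 'qvel': array([ 2.78284861e-04,  2.34573544e-04,  3.95919578e-04,  3.52447273e-04,
       -6.38555312e-06,  6.32293343e-04,  1.59636694e-04]), 'tau': array([ 2.05212045e-04, -5.96443820e+01,  1.60755605e+00, -2.81200004e+01,
        1.23343058e-02,  9.33537172e-03,  4.16800034e-07]), 'tcp_pos': array([0.27363449, 0.61636815, 0.2303085 ]), 'orientation': array([-6.51408522e-01, -3.07304280e+00,  2.95054709e-03]), 'contact_force': array([0.96839333, 0.83465887, 0.02213444]), 'moment': array([ 0.01208787, -0.05199898,  0.04136622]), 'gripper_force': 0.0, 'grip_width': 0.0856380116155653}
scene [1.04888503 0.60443091 1.27463381] [-0.33253551 -0.44403207 -0.83201902] 43.83301009980785 [0.01927755 0.         0.         0.         0.        ]
top [ 0.44794212 -0.03096623  1.62843557] [ 0.08828948  0.00948694 -0.99604968] 45.54046255039063 [-0.12803438  0.          0.          0.          0.        ]
```

View pics/scene0.png

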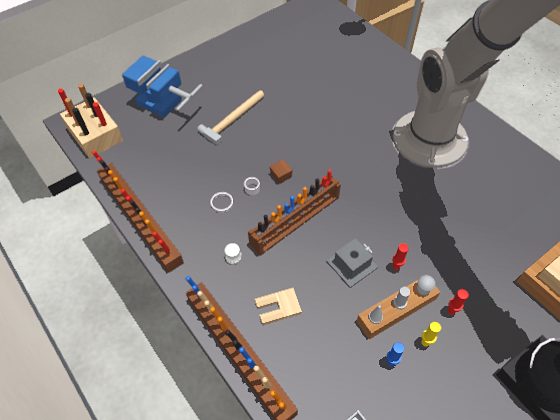

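View pics/top0.png

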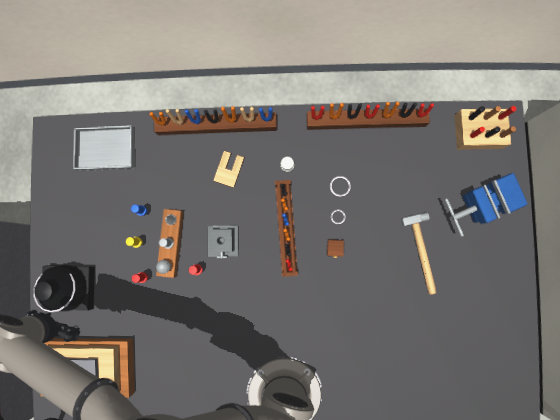

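The scene view shows the post in the middle hole, at scene (402,297) and top (166,242). It stands between the cone at top (170,220) and the dome at (164,267). In the top view the holder is at (222,240), the rack at (287,228), the napkin ring at (338,217), the bangle at (340,187) and the ring box at (336,248).

Run:
```python
from h import *
for n in("top","scene"):
    f=dict(np.load(n+"0.npz")); X=cloud(f); fr=f["frame"]
    print(n,"bench z",np.nanmedian(X[...,2]))
    def reg(name,u0,u1,v0,v1,z0,z1):
        P=X[v0:v1,u0:u1].reshape(-1,3); P=P[(P[:,2]>z0)&(P[:,2]<z1)]
        if len(P)<5: print(name,len(P));return
        c,s,a=cv2.minAreaRect(P[:,:2].astype(np.float32)); e=cv2.minEnclosingCircle(P[:,:2].astype(np.float32))
        print(name,len(P),"med",P.mean(0).round(4),"rect",np.round(c,4),np.round(s,4),round(a,1),"circ",np.round(e[0],4),round(e[1],4),"zmax",P[:,2].max().round(4))
    B={"top":dict(post=(152,180,232,252),block=(150,190,203,285),holder=(205,240,220,262),ring=(329,347,208,226),rack=(270,303,175,280),box=(325,347,236,260),bangle=(327,353,174,199)),
       "scene":dict(post=(390,415,283,308),block=(352,445,270,340),holder=(325,378,236,285),ring=(243,262,176,197),rack=(245,345,165,255),box=(268,295,160,183),bangle=(208,236,190,213))}[n]
    for k,z in dict(post=(.1,.13),block=(.035,.0465),holder=(.052,.068),ring=(.015,.04),rack=(.03,.14),box=(.03,.05),bangle=(.006,.02)).items(): reg(k,*B[k],*z)
```

```text
top bench z -0.0008499422856339455
post 55 med [0.4954 0.3516 0.1147] rect [0.4963 0.3523] [0.0249 0.0185] 88.1 circ [0.4957 0.3524] 0.0128 zmax 0.1265
block 516 med [0.4999 0.3499 0.043 ] rect [0.4956 0.3539] [0.0594 0.2115] 82.6 circ [0.4953 0.3555] 0.108 zmax 0.0465
holder 445 med [0.4978 0.1836 0.0601] rect [0.4979 0.1832] [0.0698 0.0663] 88.4 circ [0.4978 0.1839] 0.0468 zmax 0.0677
ring 64 med [ 0.5651 -0.1906  0.0273] rect [ 0.5638 -0.1905] [0.0441 0.044 ] 10.0 circ [ 0.5633 -0.1907] 0.0233 zmax 0.0377
rack 887 med [ 0.5315 -0.0233  0.0844] rect [ 0.531  -0.0227] [0.3003 0.0484] 2.5 circ [ 0.5315 -0.0229] 0.1509 zmax 0.1346
box 265 med [ 0.4637 -0.1784  0.0384] rect [ 0.4637 -0.1797] [0.0521 0.0508] 88.1 circ [ 0.4639 -0.1788] 0.035 zmax 0.0476
bangle 126 med [ 0.665  -0.2049  0.0103] rect [ 0.6672 -0.2019] [0.081 0.076] 88.5 circ [ 0.6683 -0.2009] 0.0541 zmax 0.02
scene bench z -0.0005385029388385877
post 106 med [0.499  0.3573 0.113 ] rect [0.498  0.3563] [0.0256 0.0232] 41.2 circ [0.4981 0.3566] 0.0136 zmax 0.1205
block 921 med [0.5116 0.3589 0.0433] rect [0.5166 0.3505] [0.1687 0.2246] 38.4 circ [0.5109 0.3466] 0.1284 zmax 0.0465
holder 629 med [0.5011 0.1884 0.0596] rect [0.5005 0.1876] [0.0727 0.0728] 88.6 circ [0.4997 0.1882] 0.048 zmax 0.0677
ring 118 med [ 0.5643 -0.1856  0.025 ] rect [ 0.5647 -0.1863] [0.0463 0.0449] 65.6 circ [ 0.5654 -0.1868] 0.0248 zmax 0.0358
rack 1945 med [ 0.5345 -0.0283  0.0745] rect [ 0.5296 -0.0384] [0.3227 0.2775] 51.9 circ [ 0.5369 -0.02  ] 0.1906 zmax 0.1305
box 265 med [ 0.4673 -0.1714  0.0373] rect [ 0.4659 -0.1734] [0.0549 0.0533] 86.4 circ [ 0.4654 -0.1729] 0.0343 zmax 0.0452
bangle 114 med [ 0.6662 -0.1993  0.0114] rect [ 0.6624 -0.201 ] [0.0775 0.063 ] 25.0 circ [ 0.665  -0.2029] 0.0406 zmax 0.0197
```

```bash
cat >> h.py <<'E'
from scipy.spatial.transform import Rotation as Ro
def plan(p,yawdeg,o=None):
    "offset/rotation fractions to TCP p, tool straight down, tool y at yawdeg (mod 180)"
    o=o or get_obs(); R0=Ro.from_rotvec(o["orientation"]); best=None
    for y in (yawdeg,yawdeg+180):
        a=np.radians(y); ty=np.array([np.cos(a),np.sin(a),0]); tz=np.array([0,0,-1.])
        Rt=Ro.from_matrix(np.c_[np.cross(ty,tz),ty,tz]); r=(R0.inv()*Rt).as_rotvec()
        if best is None or np.linalg.norm(r)<np.linalg.norm(best): best=r
    print("offset",(R0.inv().apply(np.array(p)-o["tcp_pos"])/.15).round(4),"rotation",(best/2).round(4),"tcp",o["tcp_pos"].round(4))
E
python3 -c "
from h import *
plan([.497,.354,.25],82.6)"
```

```text
offset [-2.0709 -0.9954 -0.1287] rotation [-8.000e-04 -1.000e-04 -1.443e-01] tcp [0.2736 0.6165 0.2304]
```

Request:
drive_tool(
  rows=[
    {"offset": [-0.25, -0.12, -0.13], "rotation": [0, 0, 0], "claw": 0.65},
    {"offset": [-0.5, -0.24, -0.13], "rotation": [0, 0, 0], "claw": 0.65},
    {"offset": [-0.75, -0.37, -0.13], "rotation": [0, 0, 0], "claw": 0.65},
    {"offset": [-1, -0.5, -0.13], "rotation": [0, 0, 0], "claw": 0.65},
  ],
  force=60,
)

```text
clock: 0.43
tcp_pos: [0.3782, 0.49, 0.2508]
orientation: [0.651, 3.073, -0.0]
contact_force: [0.3, 0.6, -0.3]
grip_width: 0.0555
gripper_force: 0.0
```

Request:
drive_tool(
  rows=[
    {"offset": [-0.25, -0.12, 0], "rotation": [0, 0, 0], "claw": 0.65},
    {"offset": [-0.5, -0.24, 0], "rotation": [0, 0, 0], "claw": 0.65},
    {"offset": [-0.75, -0.37, 0], "rotation": [0, 0, 0], "claw": 0.65},
    {"offset": [-1, -0.5, 0], "rotation": [0, 0, -0.03], "claw": 0.65},
    {"offset": [-1, -0.5, 0], "rotation": [0, 0, -0.09], "claw": 0.65},
    {"offset": [-1, -0.5, 0], "rotation": [0, 0, -0.144], "claw": 0.65},
    {"offset": [-1, -0.5, 0], "rotation": [0, 0, -0.144], "claw": 0.65},
    {"offset": [-1, -0.5, 0], "rotation": [0, 0, -0.144], "claw": 0.65},
    {"offset": [-1, -0.5, 0], "rotation": [0, 0, -0.144], "claw": 0.65},
  ],
)

```text
clock: 1.18
tcp_pos: [0.4835, 0.3625, 0.2505]
orientation: [-0.207, -3.134, 0.0]
contact_force: [-0.1, 0.5, 0.2]
grip_width: 0.0557
gripper_force: 0.0
```

Run:
```python
from h import *
plan([.497,.354,.25],82.6)
f=grab_frame("wrist"); save(f,"w1"); np.savez("w1.npz",**f); R=np.array(f["R"]); print(-R.T@np.array(f["t"]),R,f["vfov"])
```

```text
offset [-0.0964 -0.0446  0.0034] rotation [-0.0001 -0.0003 -0.0013] tcp [0.4835 0.3625 0.2505]
[0.41096067 0.37276959 0.39279077] [[ 0.13037342  0.99146207 -0.00239258]
 [ 0.9497436  -0.12419421  0.28733759]
 [ 0.28458718 -0.03973353 -0.95782639]] 66.43320131630531
```

View pics/w1.png

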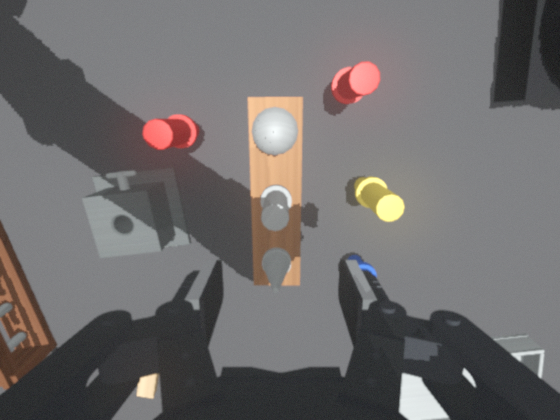

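The wrist view shows the post top at about (275,214), between the dome (275,131) and the cone (277,265). The holder's hole is at (123,224). I'll refine both positions from this view.

Run:
```python
from h import *
f=dict(np.load("w1.npz")); X=cloud(f)
def circ(P):
    A=np.c_[2*P,np.ones(len(P))]; s=np.linalg.lstsq(A,(P**2).sum(1),rcond=None)[0]; return s[:2],np.sqrt(s[2]+s[:2]@s[:2])
P=X[190:240,255:298].reshape(-1,3); P=P[P[:,2]>.108]
print("post top",len(P),P.mean(0).round(4),cv2.minEnclosingCircle(P[:,:2].astype(np.float32)),P[:,2].max())
m=((X[...,2]>.11)).astype(np.uint8); m[:190]=0;m[240:]=0;m[:,:255]=0;m[:,298:]=0
c=max(cv2.findContours(m,0,cv2.CHAIN_APPROX_NONE)[0],key=cv2.contourArea); e=cv2.fitEllipse(c); print(e, ray(f,*e[0],.115))
g=cv2.cvtColor(f["frame"],cv2.COLOR_RGB2GRAY)
sub=g[205:245,103:145]; m=(sub<np.median(sub)*.62).astype(np.uint8)
c=max(cv2.findContours(m,0,cv2.CHAIN_APPROX_NONE)[0],key=cv2.contourArea)
e=cv2.fitEllipse(c); u,v=e[0][0]+103,e[0][1]+205; print("hole",e,u,v,ray(f,u,v,.06))
H=X[170:260,80:195].reshape(-1,3);H=H[abs(H[:,2]-.06)<.004]; print("holder top",cv2.minAreaRect(H[:,:2].astype(np.float32)),np.median(H,0))
B=X[95:290,245:305].reshape(-1,3);B=B[abs(B[:,2]-.045)<.004];print("block",cv2.minAreaRect(B[:,:2].astype(np.float32)))
cv2.imwrite("pics/z1.png",cv2.resize(np.hstack([f["frame"][180:250,90:160],f["frame"][180:250,240:310]])[:,:,::-1],None,fx=5,fy=5,interpolation=0))
```

```text
post top 616 [0.4955 0.3557 0.1144] ((0.4962499439716339, 0.3556593656539917), 0.013014563359320164) 0.11673526111728544
((274.66339111328125, 216.3770751953125), (26.868505477905273, 27.215566635131836), 80.43762969970703) [0.49535848 0.35574721 0.115     ]
hole ((19.633987426757812, 18.946447372436523), (15.262548446655273, 17.7041015625), 127.05242919921875) 122.63398742675781 223.94644737243652 [0.49910419 0.18650091 0.06      ]
holder top ((0.49982768297195435, 0.1857416033744812), (0.07208073884248734, 0.07033085078001022), 88.87351989746094) [0.49764186 0.18625497 0.05990323]
block ((0.49663546681404114, 0.3553789556026459), (0.05615653842687607, 0.21451380848884583), 82.72991180419922)
```

View pics/z1.png

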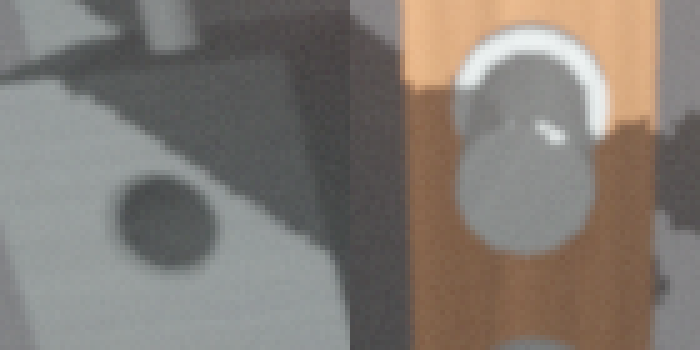

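The crop shows the hole at wrist (122.6,224) and the post top at (274.7,216.4), so the post is at about (0.4957,0.3557) and the hole at about (0.499,0.1863).

```bash
python3 -c "
from h import *
plan([.4957,.3557,.15],82.7);plan([.4957,.3557,.066],82.7)"
```

```text
offset [-0.0868 -0.0351  0.6707] rotation [-0.0001 -0.0002 -0.0018] tcp [0.4835 0.3626 0.2506]
offset [-0.087  -0.035   1.2307] rotation [-0.0001 -0.0002 -0.0018] tcp [0.4835 0.3626 0.2506]
```

Request:
drive_tool(
  rows=[
    {"offset": [-0.087, -0.035, 0.1], "rotation": [0, 0, 0], "claw": 0.65},
    {"offset": [-0.087, -0.035, 0.3], "rotation": [0, 0, 0], "claw": 0.65},
    {"offset": [-0.087, -0.035, 0.5], "rotation": [0, 0, 0], "claw": 0.65},
    {"offset": [-0.087, -0.035, 0.65], "rotation": [0, 0, 0], "claw": 0.65},
    {"offset": [-0.087, -0.035, 0.65], "rotation": [0, 0, 0], "claw": 0.65},
  ],
)

```text
clock: 1.65
tcp_pos: [0.4932, 0.3537, 0.1484]
orientation: [-0.204, -3.129, 0.01]
contact_force: [-0.5, -0.2, -0.7]
grip_width: 0.0555
gripper_force: 0.0
```

```bash
python3 -c "
from h import *
plan([.4957,.3557,.066],82.7)"
```

```text
offset [-0.0181  0.0193  0.5489] rotation [-0.0033 -0.0029 -0.0013] tcp [0.4932 0.3537 0.1484]
```

Request:
drive_tool(
  rows=[
    {"offset": [0, 0, 0], "rotation": [0, 0, 0], "claw": 0.65},
    {"offset": [0, 0, 0], "rotation": [0, 0, 0], "claw": 0.65},
    {"offset": [0, 0, 0], "rotation": [0, 0, 0], "claw": 0.65},
  ],
)

```text
clock: 1.9
tcp_pos: [0.4973, 0.3562, 0.1554]
orientation: [0.204, 3.133, 0.004]
contact_force: [-0.0, -0.6, 0.1]
grip_width: 0.0558
gripper_force: 0.0
```

```bash
python3 -c "
from h import *
plan([.4957,.3557,.066],82.7)"
```

```text
offset [ 0.0116 -0.0065  0.5957] rotation [ 0.0013  0.0011 -0.0013] tcp [0.4973 0.3562 0.1554]
```

Request:
drive_tool(
  rows=[
    {"offset": [0, 0, 0], "rotation": [0, 0, 0], "claw": 0.65},
    {"offset": [0, 0, 0.05], "rotation": [0, 0, 0], "claw": 0.65},
    {"offset": [0, 0, 0.12], "rotation": [0, 0, 0], "claw": 0.65},
    {"offset": [0, 0, 0.2], "rotation": [0, 0, 0], "claw": 0.65},
    {"offset": [0, 0, 0.28], "rotation": [0, 0, 0], "claw": 0.65},
    {"offset": [0, 0, 0.36], "rotation": [0, 0, 0], "claw": 0.65},
    {"offset": [0, 0, 0.44], "rotation": [0, 0, 0], "claw": 0.65},
    {"offset": [0, 0, 0.51], "rotation": [0, 0, 0], "claw": 0.65},
    {"offset": [0, 0, 0.56], "rotation": [0, 0, 0], "claw": 0.65},
    {"offset": [0, 0, 0.575], "rotation": [0, 0, 0], "claw": 0.65},
    {"offset": [0, 0, 0.575], "rotation": [0, 0, 0], "claw": 0.65},
    {"offset": [0, 0, 0.575], "rotation": [0, 0, 0], "claw": 0.65},
    {"offset": [0, 0, 0.575], "rotation": [0, 0, 0], "claw": 0.65},
    {"offset": [0, 0, 0.575], "rotation": [0, 0, 0], "claw": 0.65},
    {"offset": [0, 0, 0.575], "rotation": [0, 0, 0], "claw": 0.65},
  ],
)

```text
clock: 3.15
tcp_pos: [0.4966, 0.3554, 0.0677]
orientation: [0.204, 3.134, 0.001]
contact_force: [0.1, -0.2, -0.0]
grip_width: 0.0555
gripper_force: 0.0
```

Run:
```python
from h import *
plan([.4957,.3557,.066],82.7)
f=grab_frame("wrist"); X=cloud(f); P=X[:,240:320].reshape(-1,3); P=P[(P[:,2]>.108)&(P[:,2]<.119)&(np.hypot(P[:,0]-.496,P[:,1]-.356)<.02)]
print(len(P),P.mean(0),cv2.minEnclosingCircle(P[:,:2].astype(np.float32)))
```

```text
offset [0.0064 0.0009 0.0111] rotation [ 0.0004  0.0004 -0.0012] tcp [0.4966 0.3554 0.0677]
4020 [0.49430518 0.35616281 0.11401961] ((0.4965059161186218, 0.35607948899269104), 0.013548517599701881)
```

Request:
drive_tool(
  rows=[
    {"offset": [0, 0, 0], "rotation": [0, 0, 0], "claw": 0.4},
    {"offset": [0, 0, 0], "rotation": [0, 0, 0], "claw": 0.3},
    {"offset": [0, 0, 0], "rotation": [0, 0, 0], "claw": 0.2},
    {"offset": [0, 0, 0], "rotation": [0, 0, 0], "claw": 0.1},
    {"offset": [0, 0, 0], "rotation": [0, 0, 0], "claw": 0.1},
    {"offset": [0, 0, 0], "rotation": [0, 0, 0], "claw": 0.1},
    {"offset": [0, 0, 0], "rotation": [0, 0, 0], "claw": 0.1},
    {"offset": [0, 0, 0], "rotation": [0, 0, 0], "claw": 0.1},
  ],
  force=60,
)

```text
clock: 3.87
tcp_pos: [0.4965, 0.3555, 0.0674]
orientation: [0.204, 3.135, 0.001]
contact_force: [0.2, 1.5, 4.8]
grip_width: 0.0246
gripper_force: 58.7
```

Request:
drive_tool(
  rows=[
    {"offset": [0, 0, -0.02], "rotation": [0, 0, 0], "claw": 0.1},
    {"offset": [0, 0, -0.06], "rotation": [0, 0, 0], "claw": 0.1},
    {"offset": [0, 0, -0.12], "rotation": [0, 0, 0], "claw": 0.1},
    {"offset": [0, 0, -0.2], "rotation": [0, 0, 0], "claw": 0.1},
    {"offset": [0, 0, -0.28], "rotation": [0, 0, 0], "claw": 0.1},
    {"offset": [0, 0, -0.36], "rotation": [0, 0, 0], "claw": 0.1},
    {"offset": [0, 0, -0.44], "rotation": [0, 0, 0], "claw": 0.1},
    {"offset": [0, 0, -0.52], "rotation": [0, 0, 0], "claw": 0.1},
    {"offset": [0, 0, -0.6], "rotation": [0, 0, 0], "claw": 0.1},
    {"offset": [0, 0, -0.66], "rotation": [0, 0, 0], "claw": 0.1},
    {"offset": [0, 0, -0.7], "rotation": [0, 0, 0], "claw": 0.1},
    {"offset": [0, 0, -0.7], "rotation": [0, 0, 0], "claw": 0.1},
    {"offset": [0, 0, -0.7], "rotation": [0, 0, 0], "claw": 0.1},
    {"offset": [0, 0, -0.7], "rotation": [0, 0, 0], "claw": 0.1},
  ],
)

```text
clock: 5.03
tcp_pos: [0.4959, 0.3548, 0.1713]
orientation: [-0.204, -3.134, 0.001]
contact_force: [0.3, -0.3, -4.2]
grip_width: 0.025
gripper_force: 59.4
```

Run:
```python
from h import *
plan([.499,.1863,.172],82.7)
f=grab_frame("wrist"); save(f,"w2"); np.savez("w2.npz",**f)
```

```text
offset [-0.1659 -1.1115 -0.0034] rotation [-0.0005 -0.0004 -0.0012] tcp [0.4959 0.3548 0.1713]
```

View pics/w2.png

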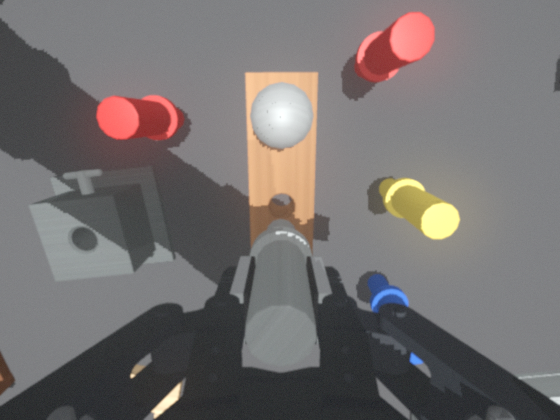

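The post is lifted and hangs clean in the fingers. The empty block hole shows at (281,205) and the holder's hole at (84,238). Next I carry it over the holder.

Request:
drive_tool(
  rows=[
    {"offset": [-0.01, -0.06, 0], "rotation": [0, 0, 0], "claw": 0.1},
    {"offset": [-0.02, -0.16, 0], "rotation": [0, 0, 0], "claw": 0.1},
    {"offset": [-0.04, -0.28, 0], "rotation": [0, 0, 0], "claw": 0.1},
    {"offset": [-0.06, -0.4, 0], "rotation": [0, 0, 0], "claw": 0.1},
    {"offset": [-0.08, -0.52, 0], "rotation": [0, 0, 0], "claw": 0.1},
    {"offset": [-0.1, -0.64, 0], "rotation": [0, 0, 0], "claw": 0.1},
    {"offset": [-0.12, -0.76, 0], "rotation": [0, 0, 0], "claw": 0.1},
    {"offset": [-0.14, -0.88, 0], "rotation": [0, 0, 0], "claw": 0.1},
    {"offset": [-0.16, -0.96, 0], "rotation": [0, 0, 0], "claw": 0.1},
    {"offset": [-0.166, -1, 0], "rotation": [0, 0, 0], "claw": 0.1},
  ],
)

```text
clock: 5.92
tcp_pos: [0.5017, 0.1995, 0.1719]
orientation: [-0.21, -3.134, 0.002]
contact_force: [0.6, -1.1, -3.9]
grip_width: 0.0248
gripper_force: 59.5
```

Request:
drive_tool(
  rows=[
    {"offset": [0, -0.08, 0], "rotation": [0, 0, 0], "claw": 0.1},
    {"offset": [0, -0.116, 0], "rotation": [0, 0, 0], "claw": 0.1},
    {"offset": [0, -0.116, 0], "rotation": [0, 0, 0], "claw": 0.1},
    {"offset": [0, -0.116, 0], "rotation": [0, 0, 0], "claw": 0.1},
    {"offset": [0, -0.116, 0], "rotation": [0, 0, 0], "claw": 0.1},
    {"offset": [0, -0.116, 0], "rotation": [0, 0, 0], "claw": 0.1},
    {"offset": [0, -0.116, 0], "rotation": [0, 0, 0], "claw": 0.1},
    {"offset": [0, -0.116, 0], "rotation": [0, 0, 0], "claw": 0.1},
  ],
)

```text
clock: 6.58
tcp_pos: [0.4993, 0.1865, 0.172]
orientation: [-0.202, -3.135, -0.0]
contact_force: [-0.6, -1.2, -3.7]
grip_width: 0.0246
gripper_force: 59.5
```

Run:
```python
from h import *
plan([.4998,.1863,.172],82.7)
f=grab_frame("wrist"); save(f,"w3"); np.savez("w3.npz",**f)
g=f["frame"]; g2=dict(np.load("w2.npz"))["frame"]
cv2.imwrite("pics/z3.png",cv2.resize(np.hstack([g[150:370,200:360],g2[150:370,200:360]])[:,:,::-1],None,fx=2.5,fy=2.5,interpolation=cv2.INTER_CUBIC))
```

```text
offset [-0.0035 -0.0007 -0.0001] rotation [ 0.     -0.     -0.0008] tcp [0.4993 0.1865 0.172 ]
```

View pics/z3.png

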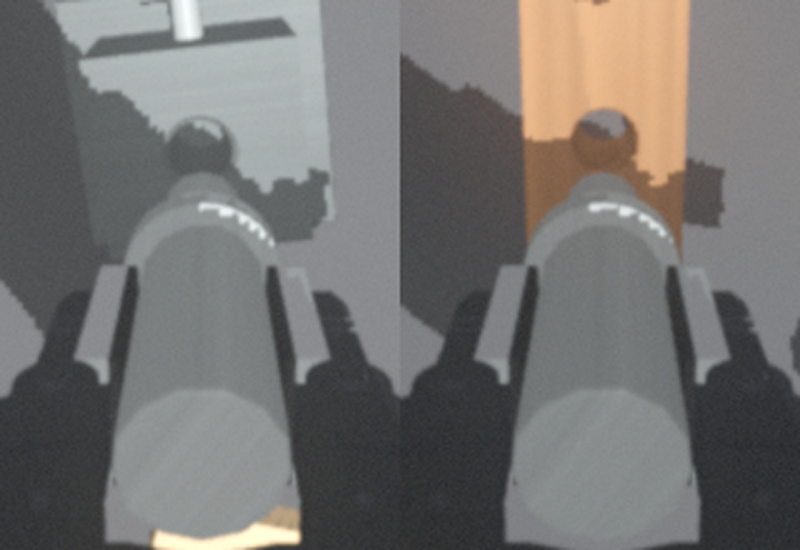

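The crop shows the holder hole just ahead of the shank at about wrist (281,208), almost the same place as the block hole had (281,206). Next I measure both, plus the post top at about (281,335).

Run:
```python
from h import *
for n,zh in(("w2",.045),("w3",.06)):
    f=dict(np.load(n+".npz")); X=cloud(f); Z=X[...,2]
    m=np.zeros(Z.shape,np.uint8); w=Z[192:222,264:298]; m[192:222,264:298]=(w<zh-.006)
    c=max(cv2.findContours(m,0,cv2.CHAIN_APPROX_NONE)[0],key=cv2.contourArea); e=cv2.fitEllipse(c); 
    print(n,"hole",np.round(e[0],1),np.round(e[1],1),cv2.boundingRect(c),ray(f,*e[0],zh).round(4))
    zt=.2196 if n=="w3" else .219
    T=(abs(Z-zt)<.004).astype(np.uint8); T[:280]=0;T[:,:235]=0;T[:,325:]=0
    c=max(cv2.findContours(T,0,cv2.CHAIN_APPROX_NONE)[0],key=cv2.contourArea); e=cv2.fitEllipse(c)
    P=X[T>0]; print(" top",np.round(e[0],1),np.round(e[1],1),cv2.boundingRect(c),ray(f,*e[0],P[:,2].mean()).round(4),np.median(P[:,2]).round(4),cv2.minEnclosingCircle(P[:,:2].astype(np.float32)))
    C=X[225:262,245:320].reshape(-1,3); C=C[(abs(C[:,2]-(zt-.062))<.004)]; print(" collar",cv2.minEnclosingCircle(C[:,:2].astype(np.float32)))
```

```text
w2 hole [281.4 205. ] [22.6 25. ] (269, 194, 26, 24) [0.4954 0.3557 0.045 ]
 top [280.3 332.3] [65.3 71.4] (245, 299, 72, 68) [0.4944 0.3555 0.2183] 0.2184 ((0.4930872619152069, 0.35545697808265686), 0.018117882311344147)
 collar ((0.4916907548904419, 0.35563769936561584), 0.016443822532892227)
w3 hole [279.6 208.7] [21.4 24.9] (267, 198, 26, 22) [0.498  0.1861 0.06  ]
 top [280.3 332.2] [65.5 71.5] (245, 299, 72, 68) [0.4978 0.1871 0.219 ] 0.2191 ((0.4963091015815735, 0.18715877830982208), 0.018127495422959328)
 collar ((0.4949936866760254, 0.18734410405158997), 0.016405869275331497)
```

Request:
drive_tool(
  rows=[
    {"offset": [0.003, -0.006, 0.04], "rotation": [0, 0, 0], "claw": 0.1},
    {"offset": [0.003, -0.006, 0.1], "rotation": [0, 0, 0], "claw": 0.1},
    {"offset": [0.003, -0.006, 0.17], "rotation": [0, 0, 0], "claw": 0.1},
    {"offset": [0.003, -0.006, 0.23], "rotation": [0, 0, 0], "claw": 0.1},
    {"offset": [0.003, -0.006, 0.27], "rotation": [0, 0, 0], "claw": 0.1},
    {"offset": [0.003, -0.006, 0.29], "rotation": [0, 0, 0], "claw": 0.1},
    {"offset": [0.003, -0.006, 0.31], "rotation": [0, 0, 0], "claw": 0.1},
    {"offset": [0.003, -0.006, 0.32], "rotation": [0, 0, 0], "claw": 0.1},
    {"offset": [0.003, -0.006, 0.33], "rotation": [0, 0, 0], "claw": 0.1},
    {"offset": [0.003, -0.006, 0.34], "rotation": [0, 0, 0], "claw": 0.1},
    {"offset": [0.003, -0.006, 0.35], "rotation": [0, 0, 0], "claw": 0.1},
    {"offset": [0.003, -0.006, 0.36], "rotation": [0, 0, 0], "claw": 0.1},
    {"offset": [0.003, -0.006, 0.37], "rotation": [0, 0, 0], "claw": 0.1},
    {"offset": [0.003, -0.006, 0.37], "rotation": [0, 0, 0], "claw": 0.1},
    {"offset": [0.003, -0.006, 0.37], "rotation": [0, 0, 0], "claw": 0.1},
  ],
)

```text
clock: 7.88
tcp_pos: [0.4988, 0.1852, 0.1165]
orientation: [0.204, 3.135, 0.0]
contact_force: [0.8, 0.5, -5.1]
grip_width: 0.0247
gripper_force: 59.5
```

The foot is about 6 mm into the hole with almost no resistance, so I continue down.

Request:
drive_tool(
  rows=[
    {"offset": [0, 0, 0.02], "rotation": [0, 0, 0], "claw": 0.1},
    {"offset": [0, 0, 0.04], "rotation": [0, 0, 0], "claw": 0.1},
    {"offset": [0, 0, 0.06], "rotation": [0, 0, 0], "claw": 0.1},
    {"offset": [0, 0, 0.08], "rotation": [0, 0, 0], "claw": 0.1},
    {"offset": [0, 0, 0.1], "rotation": [0, 0, 0], "claw": 0.1},
    {"offset": [0, 0, 0.12], "rotation": [0, 0, 0], "claw": 0.1},
    {"offset": [0, 0, 0.14], "rotation": [0, 0, 0], "claw": 0.1},
    {"offset": [0, 0, 0.16], "rotation": [0, 0, 0], "claw": 0.1},
    {"offset": [0, 0, 0.18], "rotation": [0, 0, 0], "claw": 0.1},
    {"offset": [0, 0, 0.2], "rotation": [0, 0, 0], "claw": 0.1},
    {"offset": [0, 0, 0.21], "rotation": [0, 0, 0], "claw": 0.1},
    {"offset": [0, 0, 0.22], "rotation": [0, 0, 0], "claw": 0.1},
    {"offset": [0, 0, 0.22], "rotation": [0, 0, 0], "claw": 0.1},
    {"offset": [0, 0, 0.22], "rotation": [0, 0, 0], "claw": 0.1},
  ],
)

```text
clock: 9.05
tcp_pos: [0.4988, 0.1852, 0.0834]
orientation: [0.204, 3.135, 0.0]
contact_force: [0.5, 0.7, -4.4]
grip_width: 0.0247
gripper_force: 59.5
```

Request:
drive_tool(
  rows=[
    {"offset": [0, 0, 0.006], "rotation": [0, 0, 0], "claw": 0.1},
    {"offset": [0, 0, 0.012], "rotation": [0, 0, 0], "claw": 0.1},
    {"offset": [0, 0, 0.012], "rotation": [0, 0, 0], "claw": 0.1},
    {"offset": [0, 0, 0.012], "rotation": [0, 0, 0], "claw": 0.1},
  ],
)

```text
clock: 9.38
tcp_pos: [0.499, 0.1852, 0.0823]
orientation: [0.204, 3.135, 0.001]
contact_force: [-1.9, 1.2, 3.8]
grip_width: 0.0247
gripper_force: 60.5
```

Request:
drive_tool(
  rows=[
    {"offset": [0, 0, 0], "rotation": [0, 0, 0], "claw": 0.3},
    {"offset": [0, 0, 0], "rotation": [0, 0, 0], "claw": 0.4},
    {"offset": [0, 0, 0], "rotation": [0, 0, 0], "claw": 0.5},
    {"offset": [0, 0, 0], "rotation": [0, 0, 0], "claw": 0.65},
    {"offset": [0, 0, 0], "rotation": [0, 0, 0], "claw": 0.65},
    {"offset": [0, 0, 0], "rotation": [0, 0, 0], "claw": 0.65},
    {"offset": [0, 0, 0], "rotation": [0, 0, 0], "claw": 0.65},
  ],
)

```text
clock: 9.97
tcp_pos: [0.4987, 0.185, 0.0817]
orientation: [-0.204, -3.135, 0.0]
contact_force: [0.3, -0.4, -1.0]
grip_width: 0.0556
gripper_force: 0.0
```

Run:
```python
from h import *
plan([.4998,.1863,.172],82.7)
for n in("wrist","scene","top"):
    f=grab_frame(n); X=cloud(f); P=X.reshape(-1,3); P=P[(P[:,2]>.115)&(P[:,2]<.14)&(np.hypot(P[:,0]-.499,P[:,1]-.186)<.02)]
    print(n,len(P),P.mean(0),cv2.minEnclosingCircle(P[:,:2].astype(np.float32)) if len(P) else 0)
```

```text
offset [-0.0058  0.0094 -0.6023] rotation [-0.0001 -0.0001 -0.0012] tcp [0.4987 0.185  0.0817]
wrist 4808 [0.49576974 0.18616447 0.12760936] ((0.498899906873703, 0.185296431183815), 0.013653300702571869)
scene 45 [0.50717958 0.186567   0.12719299] ((0.5015349984169006, 0.186935693025589), 0.013146309182047844)
top 0 [nan nan nan] 0<stdin>:5: RuntimeWarning: Mean of empty slice.
  ret = um.true_divide(
```

The collar is seated and the post released. Now up, over the rack and on to the ring.

Request:
drive_tool(
  rows=[
    {"offset": [0, 0, -0.03], "rotation": [0, 0, 0], "claw": 0.65},
    {"offset": [0, 0, -0.1], "rotation": [0, 0, 0], "claw": 0.65},
    {"offset": [0, 0, -0.2], "rotation": [0, 0, 0], "claw": 0.65},
    {"offset": [0, 0, -0.35], "rotation": [0, 0, 0], "claw": 0.65},
    {"offset": [0, 0, -0.5], "rotation": [0, 0, 0], "claw": 0.65},
    {"offset": [0, 0, -0.65], "rotation": [0, 0, 0], "claw": 0.65},
    {"offset": [0, 0, -0.8], "rotation": [0, 0, 0], "claw": 0.65},
    {"offset": [0, 0, -0.92], "rotation": [0, 0, 0], "claw": 0.65},
    {"offset": [0, 0, -1], "rotation": [0, 0, 0], "claw": 0.65},
    {"offset": [0, 0, -1], "rotation": [0, 0, 0], "claw": 0.65},
    {"offset": [0, 0, -1], "rotation": [0, 0, 0], "claw": 0.65},
    {"offset": [0, 0, -1], "rotation": [0, 0, 0], "claw": 0.65},
    {"offset": [0, 0, -1], "rotation": [0, 0, 0], "claw": 0.65},
  ],
)

```text
clock: 11.2
tcp_pos: [0.4981, 0.1848, 0.2308]
orientation: [-0.204, -3.133, 0.002]
contact_force: [-0.1, -0.5, -0.8]
grip_width: 0.0553
gripper_force: 0.0
```

Run:
```python
from h import *
f=grab_frame("wrist"); save(f,"w4"); np.savez("w4.npz",**f); X=cloud(f); m=((X[...,2]>.122)&(X[...,2]<.138)&(np.hypot(X[...,0]-.499,X[...,1]-.186)<.025)).astype(np.uint8)
c=max(cv2.findContours(m,0,cv2.CHAIN_APPROX_NONE)[0],key=cv2.contourArea); e=cv2.fitEllipse(c); P=X[m>0]
print(e,ray(f,*e[0],.13),np.median(P,0),cv2.minEnclosingCircle(P[:,:2].astype(np.float32)))
plan([.53,-.1885,.235],82.7)
```

```text
((281.3606262207031, 213.58480834960938), (31.304733276367188, 31.539344787597656), 170.39913940429688) [0.49764031 0.18564127 0.13      ] [0.49782219 0.18559451 0.12945001] ((0.499039888381958, 0.1855803281068802), 0.013124470598995686)
offset [-0.5327 -2.4405 -0.0266] rotation [-0.0006 -0.0008 -0.0012] tcp [0.4982 0.1848 0.2307]
```

Request:
drive_tool(
  rows=[
    {"offset": [-0.03, -0.08, 0], "rotation": [0, 0, 0], "claw": 0.85},
    {"offset": [-0.08, -0.25, 0], "rotation": [0, 0, 0], "claw": 0.85},
    {"offset": [-0.15, -0.45, 0], "rotation": [0, 0, 0], "claw": 0.85},
    {"offset": [-0.22, -0.65, 0], "rotation": [0, 0, 0], "claw": 0.85},
    {"offset": [-0.28, -0.85, 0], "rotation": [0, 0, 0], "claw": 0.85},
    {"offset": [-0.33, -1, 0], "rotation": [0, 0, 0], "claw": 0.85},
  ],
)

```text
clock: 11.75
tcp_pos: [0.5281, 0.0269, 0.231]
orientation: [-0.207, -3.133, 0.002]
contact_force: [0.3, 0.8, 0.6]
grip_width: 0.0729
gripper_force: 0.0
```

Request:
drive_tool(
  rows=[
    {"offset": [-0.05, -0.2, 0], "rotation": [0, 0, 0], "claw": 0.85},
    {"offset": [-0.1, -0.4, 0], "rotation": [0, 0, 0], "claw": 0.85},
    {"offset": [-0.18, -0.6, 0], "rotation": [0, 0, 0], "claw": 0.85},
    {"offset": [-0.24, -0.8, 0], "rotation": [0, 0, 0], "claw": 0.85},
    {"offset": [-0.3, -1, 0], "rotation": [0, 0, 0], "claw": 0.85},
  ],
)

```text
clock: 12.17
tcp_pos: [0.5534, -0.1261, 0.2309]
orientation: [-0.203, -3.134, 0.0]
contact_force: [0.5, 0.3, -0.5]
grip_width: 0.0729
gripper_force: 0.0
```

Request:
drive_tool(
  rows=[
    {"offset": [-0.05, -0.2, 0], "rotation": [0, 0, 0], "claw": 0.85},
    {"offset": [-0.1, -0.34, 0], "rotation": [0, 0, 0], "claw": 0.85},
    {"offset": [-0.12, -0.41, 0], "rotation": [0, 0, 0], "claw": 0.85},
    {"offset": [-0.12, -0.41, 0], "rotation": [0, 0, 0], "claw": 0.85},
    {"offset": [-0.12, -0.41, 0], "rotation": [0, 0, 0], "claw": 0.85},
    {"offset": [-0.12, -0.41, 0], "rotation": [0, 0, 0], "claw": 0.85},
    {"offset": [-0.12, -0.41, 0], "rotation": [0, 0, 0], "claw": 0.85},
    {"offset": [-0.12, -0.41, 0], "rotation": [0, 0, 0], "claw": 0.85},
  ],
)

```text
clock: 12.83
tcp_pos: [0.5637, -0.1861, 0.2317]
orientation: [-0.2, -3.135, -0.001]
contact_force: [-0.2, -0.2, -0.2]
grip_width: 0.0727
gripper_force: 0.0
```

Run:
```python
from h import *
f=grab_frame("wrist"); save(f,"w5"); np.savez("w5.npz",**f); X=cloud(f)
m=((X[...,2]>.02)&(X[...,2]<.037)&(np.hypot(X[...,0]-.5645,X[...,1]+.1885)<.035)).astype(np.uint8)
P=X[m>0]; print(len(P),np.median(P,0),cv2.minEnclosingCircle(P[:,:2].astype(np.float32)))
c=max(cv2.findContours(m,0,cv2.CHAIN_APPROX_NONE)[0],key=cv2.contourArea); e=cv2.fitEllipse(c); print(e,ray(f,*e[0],.03))
plan([.5645,-.1885,.235],82.7)
```

```text
489 [ 0.56701739 -0.18931117  0.02908786] ((0.5650857090950012, -0.1889113485813141), 0.02295578084886074)
((277.9779357910156, 187.88551330566406), (40.49188232421875, 40.83504104614258), 13.00158977508545) [ 0.56392017 -0.18873056  0.03      ]
offset [-0.0073 -0.013  -0.0215] rotation [ 0.0003 -0.     -0.0002] tcp [ 0.5637 -0.1864  0.2318]
```

View pics/w5.png

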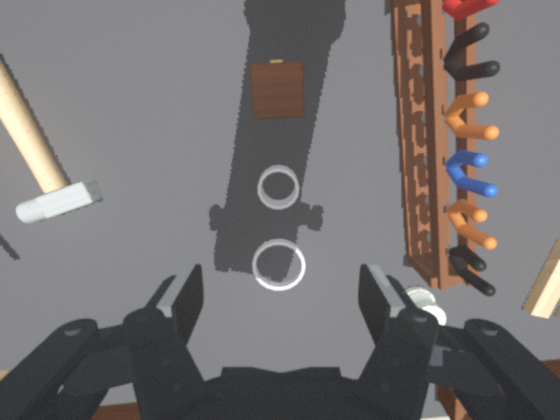

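Wrist view: the napkin ring is at (278,188), the ring box at (277,90), the bangle at (279,265) and the rack on the right. The fingers straddle the ring with room to spare.

Request:
drive_tool(
  rows=[
    {"offset": [-0.007, -0.014, 0.08], "rotation": [0, 0, 0], "claw": 0.85},
    {"offset": [-0.007, -0.014, 0.2], "rotation": [0, 0, 0], "claw": 0.85},
    {"offset": [-0.007, -0.014, 0.34], "rotation": [0, 0, 0], "claw": 0.85},
    {"offset": [-0.007, -0.014, 0.48], "rotation": [0, 0, 0], "claw": 0.85},
    {"offset": [-0.007, -0.014, 0.62], "rotation": [0, 0, 0], "claw": 0.85},
    {"offset": [-0.007, -0.014, 0.76], "rotation": [0, 0, 0], "claw": 0.85},
    {"offset": [-0.007, -0.014, 0.88], "rotation": [0, 0, 0], "claw": 0.85},
    {"offset": [-0.007, -0.014, 0.96], "rotation": [0, 0, 0], "claw": 0.85},
    {"offset": [-0.007, -0.014, 1], "rotation": [0, 0, 0], "claw": 0.85},
    {"offset": [-0.007, -0.014, 1], "rotation": [0, 0, 0], "claw": 0.85},
    {"offset": [-0.007, -0.014, 1], "rotation": [0, 0, 0], "claw": 0.85},
    {"offset": [-0.007, -0.014, 1], "rotation": [0, 0, 0], "claw": 0.85},
    {"offset": [-0.007, -0.014, 1], "rotation": [0, 0, 0], "claw": 0.85},
  ],
)

```text
clock: 13.97
tcp_pos: [0.5651, -0.1903, 0.0829]
orientation: [0.204, 3.133, -0.0]
contact_force: [0.1, 0.9, -0.3]
grip_width: 0.0728
gripper_force: 0.0
```

Run:
```python
from h import *
f=grab_frame("wrist"); np.savez("w6.npz",**f); X=cloud(f)
m=((X[...,2]>.02)&(X[...,2]<.037)&(np.hypot(X[...,0]-.5645,X[...,1]+.1885)<.03)).astype(np.uint8)
P=X[m>0]; print(len(P),np.median(P,0),cv2.minEnclosingCircle(P[:,:2].astype(np.float32)))
c=max(cv2.findContours(m,0,cv2.CHAIN_APPROX_NONE)[0],key=cv2.contourArea); e=cv2.fitEllipse(c); print(e,ray(f,*e[0],.03))
plan([.5645,-.1887,.007],82.7)
```

```text
1548 [ 0.56772099 -0.18843884  0.02894818] ((0.565093457698822, -0.1885875016450882), 0.02311374619603157)
((282.7347106933594, 231.88671875), (68.12181091308594, 68.8060302734375), 88.75328826904297) [ 0.5630511  -0.18835967  0.03      ]
offset [0.0057 0.0102 0.505 ] rotation [-0.      0.0009 -0.0012] tcp [ 0.565  -0.1903  0.0827]
```

Request:
drive_tool(
  rows=[
    {"offset": [0.005, 0.01, 0.05], "rotation": [0, 0, 0], "claw": 0.85},
    {"offset": [0.005, 0.01, 0.12], "rotation": [0, 0, 0], "claw": 0.85},
    {"offset": [0.005, 0.01, 0.19], "rotation": [0, 0, 0], "claw": 0.85},
    {"offset": [0.005, 0.01, 0.26], "rotation": [0, 0, 0], "claw": 0.85},
    {"offset": [0.005, 0.01, 0.33], "rotation": [0, 0, 0], "claw": 0.85},
    {"offset": [0.005, 0.01, 0.4], "rotation": [0, 0, 0], "claw": 0.85},
    {"offset": [0.005, 0.01, 0.45], "rotation": [0, 0, 0], "claw": 0.85},
    {"offset": [0.005, 0.01, 0.48], "rotation": [0, 0, 0], "claw": 0.85},
    {"offset": [0.005, 0.01, 0.5], "rotation": [0, 0, 0], "claw": 0.85},
    {"offset": [0.005, 0.01, 0.5], "rotation": [0, 0, 0], "claw": 0.85},
    {"offset": [0.005, 0.01, 0.5], "rotation": [0, 0, 0], "claw": 0.85},
    {"offset": [0.005, 0.01, 0.5], "rotation": [0, 0, 0], "claw": 0.85},
  ],
)

```text
clock: 15.02
tcp_pos: [0.5642, -0.1887, 0.0072]
orientation: [0.204, 3.134, -0.0]
contact_force: [0.6, 0.4, 0.7]
grip_width: 0.0726
gripper_force: 0.0
```

Request:
drive_tool(
  rows=[
    {"offset": [0, 0, 0], "rotation": [0, 0, 0], "claw": 0.7},
    {"offset": [0, 0, 0], "rotation": [0, 0, 0], "claw": 0.6},
    {"offset": [0, 0, 0], "rotation": [0, 0, 0], "claw": 0.5},
    {"offset": [0, 0, 0], "rotation": [0, 0, 0], "claw": 0.4},
    {"offset": [0, 0, 0], "rotation": [0, 0, 0], "claw": 0.4},
    {"offset": [0, 0, 0], "rotation": [0, 0, 0], "claw": 0.4},
    {"offset": [0, 0, 0], "rotation": [0, 0, 0], "claw": 0.4},
    {"offset": [0, 0, 0], "rotation": [0, 0, 0], "claw": 0.4},
    {"offset": [0, 0, 0], "rotation": [0, 0, 0], "claw": 0.4},
  ],
  force=30,
)

```text
clock: 15.77
tcp_pos: [0.564, -0.1886, 0.0074]
orientation: [0.204, 3.134, 0.0]
contact_force: [-0.9, 0.6, 6.4]
grip_width: 0.0454
gripper_force: 30.4
```

Run:
```python
from h import *
f=grab_frame("wrist"); save(f,"w7"); np.savez("w7.npz",**f); X=cloud(f)
m=((X[...,2]>.02)&(X[...,2]<.037)&(np.hypot(X[...,0]-.5645,X[...,1]+.1885)<.0245)).astype(np.uint8)
P=X[m>0]; print(len(P),np.median(P,0),cv2.minEnclosingCircle(P[:,:2].astype(np.float32)))
plan([.5645,-.1887,.007],82.7)
```

```text
4541 [ 0.56650922 -0.18854473  0.02873369] ((0.5644175410270691, -0.18849433958530426), 0.02453901618719101)
offset [-0.0031 -0.0001  0.0026] rotation [ 0.0001  0.0003 -0.0013] tcp [ 0.564  -0.1886  0.0074]
```

View pics/w7.png

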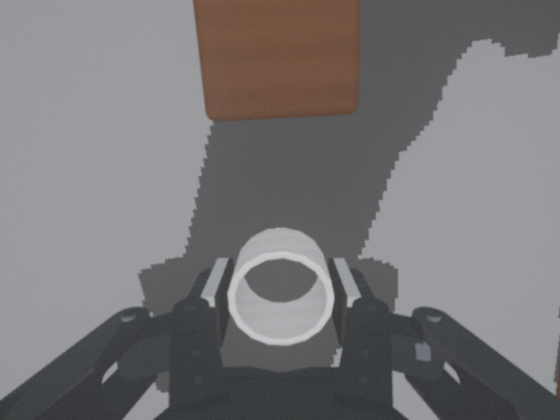

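The ring stands gripped between the pads, centred at (281,298), with a width of 45.4 mm. Lifting.

Request:
drive_tool(
  rows=[
    {"offset": [0, 0, -0.02], "rotation": [0, 0, 0], "claw": 0.4},
    {"offset": [0, 0, -0.06], "rotation": [0, 0, 0], "claw": 0.4},
    {"offset": [0, 0, -0.14], "rotation": [0, 0, 0], "claw": 0.4},
    {"offset": [0, 0, -0.24], "rotation": [0, 0, 0], "claw": 0.4},
    {"offset": [0, 0, -0.36], "rotation": [0, 0, 0], "claw": 0.4},
    {"offset": [0, 0, -0.48], "rotation": [0, 0, 0], "claw": 0.4},
    {"offset": [0, 0, -0.6], "rotation": [0, 0, 0], "claw": 0.4},
    {"offset": [0, 0, -0.72], "rotation": [0, 0, 0], "claw": 0.4},
    {"offset": [0, 0, -0.84], "rotation": [0, 0, 0], "claw": 0.4},
    {"offset": [0, 0, -0.94], "rotation": [0, 0, 0], "claw": 0.4},
    {"offset": [0, 0, -1], "rotation": [0, 0, 0], "claw": 0.4},
  ],
)

```text
clock: 16.73
tcp_pos: [0.5645, -0.1889, 0.1596]
orientation: [0.204, 3.132, -0.001]
contact_force: [0.2, 0.4, -0.6]
grip_width: 0.0447
gripper_force: 30.8
```

Request:
drive_tool(
  rows=[
    {"offset": [0, 0, -0.08], "rotation": [0, 0, 0], "claw": 0.4},
    {"offset": [0, 0, -0.16], "rotation": [0, 0, 0], "claw": 0.4},
    {"offset": [0, 0, -0.22], "rotation": [0, 0, 0], "claw": 0.4},
    {"offset": [0, 0, -0.24], "rotation": [0, 0, 0], "claw": 0.4},
    {"offset": [0, 0, -0.24], "rotation": [0, 0, 0], "claw": 0.4},
    {"offset": [0, 0, -0.24], "rotation": [0, 0, 0], "claw": 0.4},
    {"offset": [0, 0, -0.24], "rotation": [0, 0, 0], "claw": 0.4},
    {"offset": [0, 0, -0.24], "rotation": [0, 0, 0], "claw": 0.4},
    {"offset": [0, 0, -0.24], "rotation": [0, 0, 0], "claw": 0.4},
  ],
)

```text
clock: 17.48
tcp_pos: [0.5634, -0.1885, 0.1921]
orientation: [-0.204, -3.134, -0.0]
contact_force: [0.1, 0.1, 0.5]
grip_width: 0.0454
gripper_force: 30.8
```

Run:
```python
from h import *
o=get_obs(); p=o["tcp_pos"]
f=grab_frame("wrist"); np.savez("w8.npz",**f); X=cloud(f); zr=p[2]-.0074+.03
m=((abs(X[...,2]-zr)<.006)&(np.hypot(X[...,0]-p[0],X[...,1]-p[1])<.0245)).astype(np.uint8)
P=X[m>0]; print(len(P),np.median(P,0),cv2.minEnclosingCircle(P[:,:2].astype(np.float32)),zr)
for n in("w7.npz","w8.npz"):
    g=cv2.cvtColor(dict(np.load(n))["frame"],cv2.COLOR_RGB2GRAY); c=cv2.HoughCircles(g[220:360,200:360],cv2.HOUGH_GRADIENT,1.5,200,param1=120,param2=20,minRadius=35,maxRadius=60);print(n,c)
plan([.4985,.1853,.193],82.7)
```

```text
3595 [ 0.56448698 -0.18853075  0.21372874] ((0.5633895993232727, -0.1884463131427765), 0.024563780054450035) 0.21469365135846682
w7.npz [[[80.25 65.25 59.15]]]
w8.npz [[[80.25 65.25 59.15]]]
offset [ 0.7523  2.4147 -0.0044] rotation [ 0.     -0.0005 -0.0012] tcp [ 0.5635 -0.1885  0.1922]
```

Request:
drive_tool(
  rows=[
    {"offset": [0.01, 0.05, 0], "rotation": [0, 0, 0], "claw": 0.4},
    {"offset": [0.05, 0.16, 0], "rotation": [0, 0, 0], "claw": 0.4},
    {"offset": [0.1, 0.32, 0], "rotation": [0, 0, 0], "claw": 0.4},
    {"offset": [0.15, 0.48, 0], "rotation": [0, 0, 0], "claw": 0.4},
    {"offset": [0.2, 0.64, 0], "rotation": [0, 0, 0], "claw": 0.4},
    {"offset": [0.25, 0.8, 0], "rotation": [0, 0, 0], "claw": 0.4},
    {"offset": [0.3, 0.96, 0], "rotation": [0, 0, 0], "claw": 0.4},
  ],
)

```text
clock: 18.12
tcp_pos: [0.5372, -0.0382, 0.1927]
orientation: [-0.203, -3.135, -0.0]
contact_force: [0.6, -0.5, -0.2]
grip_width: 0.0457
gripper_force: 30.8
```

Request:
drive_tool(
  rows=[
    {"offset": [0.05, 0.16, 0], "rotation": [0, 0, 0], "claw": 0.4},
    {"offset": [0.1, 0.32, 0], "rotation": [0, 0, 0], "claw": 0.4},
    {"offset": [0.15, 0.48, 0], "rotation": [0, 0, 0], "claw": 0.4},
    {"offset": [0.2, 0.64, 0], "rotation": [0, 0, 0], "claw": 0.4},
    {"offset": [0.25, 0.8, 0], "rotation": [0, 0, 0], "claw": 0.4},
    {"offset": [0.3, 0.96, 0], "rotation": [0, 0, 0], "claw": 0.4},
  ],
)

```text
clock: 18.62
tcp_pos: [0.5111, 0.1104, 0.1928]
orientation: [0.203, 3.135, 0.0]
contact_force: [0.2, 0.4, -1.0]
grip_width: 0.0452
gripper_force: 30.8
```

Request:
drive_tool(
  rows=[
    {"offset": [0.05, 0.14, 0], "rotation": [0, 0, 0], "claw": 0.4},
    {"offset": [0.09, 0.28, 0], "rotation": [0, 0, 0], "claw": 0.4},
    {"offset": [0.13, 0.4, 0], "rotation": [0, 0, 0], "claw": 0.4},
    {"offset": [0.15, 0.47, 0], "rotation": [0, 0, 0], "claw": 0.4},
    {"offset": [0.152, 0.49, 0], "rotation": [0, 0, 0], "claw": 0.4},
    {"offset": [0.152, 0.49, 0], "rotation": [0, 0, 0], "claw": 0.4},
    {"offset": [0.152, 0.49, 0], "rotation": [0, 0, 0], "claw": 0.4},
    {"offset": [0.152, 0.49, 0], "rotation": [0, 0, 0], "claw": 0.4},
    {"offset": [0.152, 0.49, 0], "rotation": [0, 0, 0], "claw": 0.4},
    {"offset": [0.152, 0.49, 0], "rotation": [0, 0, 0], "claw": 0.4},
    {"offset": [0.152, 0.49, 0], "rotation": [0, 0, 0], "claw": 0.4},
  ],
)

```text
clock: 19.53
tcp_pos: [0.4989, 0.1839, 0.1928]
orientation: [0.206, 3.135, -0.0]
contact_force: [-0.0, 0.2, -0.5]
grip_width: 0.0452
gripper_force: 30.8
```

Run:
```python
from h import *
plan([.4985,.1853,.149],82.7)
f=grab_frame("wrist"); save(f,"w9"); np.savez("w9.npz",**f); fs=grab_frame("scene"); np.savez("s9.npz",**fs)
cv2.imwrite("pics/z9.png",np.hstack([cv2.resize(f["frame"][120:420,180:380],None,fx=2,fy=2),cv2.resize(fs["frame"][200:300,290:423],None,fx=3,fy=6)[:,:399]])[:,:,::-1])
```

```text
offset [0.0039 0.0092 0.2919] rotation [-0.      0.     -0.0018] tcp [0.4989 0.1839 0.1928]
```

View pics/z9.png

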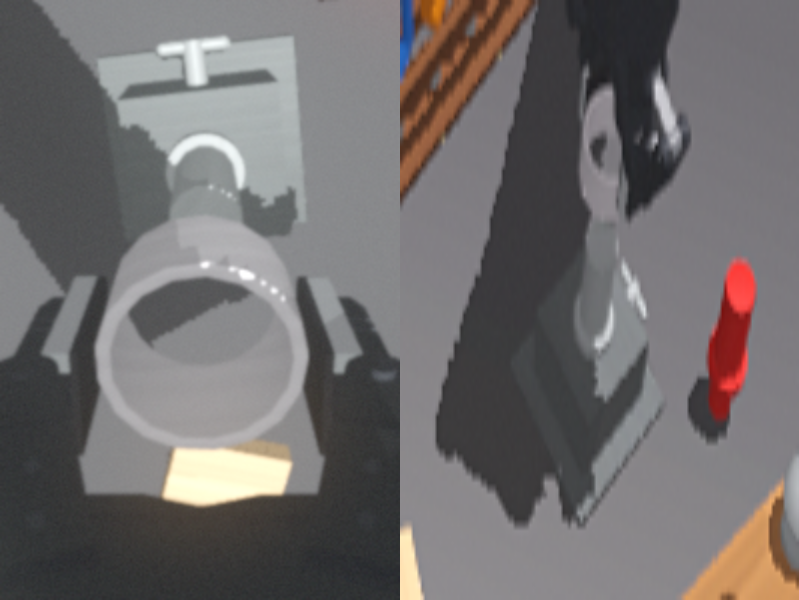

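The crop shows the ring gripped and level directly over the post: ring mouth at crop (202,355), post beneath it. I settle, then lower.

Request:
drive_tool(
  rows=[
    {"offset": [0.002, 0.006, 0.03], "rotation": [0, 0, 0], "claw": 0.4},
    {"offset": [0.002, 0.006, 0.07], "rotation": [0, 0, 0], "claw": 0.4},
    {"offset": [0.002, 0.006, 0.11], "rotation": [0, 0, 0], "claw": 0.4},
    {"offset": [0.002, 0.006, 0.15], "rotation": [0, 0, 0], "claw": 0.4},
    {"offset": [0.002, 0.006, 0.18], "rotation": [0, 0, 0], "claw": 0.4},
    {"offset": [0.002, 0.006, 0.21], "rotation": [0, 0, 0], "claw": 0.4},
    {"offset": [0.002, 0.006, 0.24], "rotation": [0, 0, 0], "claw": 0.4},
    {"offset": [0.002, 0.006, 0.26], "rotation": [0, 0, 0], "claw": 0.4},
    {"offset": [0.002, 0.006, 0.27], "rotation": [0, 0, 0], "claw": 0.4},
    {"offset": [0.002, 0.006, 0.28], "rotation": [0, 0, 0], "claw": 0.4},
    {"offset": [0.002, 0.006, 0.285], "rotation": [0, 0, 0], "claw": 0.4},
    {"offset": [0.002, 0.006, 0.285], "rotation": [0, 0, 0], "claw": 0.4},
    {"offset": [0.002, 0.006, 0.285], "rotation": [0, 0, 0], "claw": 0.4},
    {"offset": [0.002, 0.006, 0.285], "rotation": [0, 0, 0], "claw": 0.4},
    {"offset": [0.002, 0.006, 0.285], "rotation": [0, 0, 0], "claw": 0.4},
    {"offset": [0.002, 0.006, 0.285], "rotation": [0, 0, 0], "claw": 0.4},
    {"offset": [0.002, 0.006, 0.285], "rotation": [0, 0, 0], "claw": 0.4},
    {"offset": [0.002, 0.006, 0.285], "rotation": [0, 0, 0], "claw": 0.4},
  ],
)

```text
clock: 21.13
tcp_pos: [0.4986, 0.1855, 0.15]
orientation: [0.204, 3.135, 0.0]
contact_force: [-0.1, -0.8, -0.1]
grip_width: 0.0454
gripper_force: 30.8
```

Run:
```python
from h import *
plan([.4985,.1853,.149],82.7); o=get_obs(); p=o["tcp_pos"]; print(np.abs(o["qvel"]).max())
f=grab_frame("wrist"); np.savez("w10.npz",**f); X=cloud(f)
def blob(z,r,n):
    P=X[(abs(X[...,2]-z)<.004)&(np.hypot(X[...,0]-p[0],X[...,1]-p[1])<r)]
    print(n,len(P),np.median(P,0) if len(P) else "",cv2.minEnclosingCircle(P[:,:2].astype(np.float32)) if len(P) else "")
blob(p[2]-.008+.03,.0245,"ringtop"); blob(.13,.02,"posttop")
fs=grab_frame("scene"); np.savez("s10.npz",**fs)
cv2.imwrite("pics/z10.png",np.hstack([cv2.resize(f["frame"][120:420,180:380],None,fx=2,fy=2),cv2.resize(fs["frame"][200:300,320:386],None,fx=6,fy=6)])[:,:,::-1])
```

```text
offset [ 0.0002 -0.0012  0.0069] rotation [ 0.      0.     -0.0012] tcp [0.4986 0.1855 0.15  ]
0.001548422646908536
ringtop 3178 [0.49915205 0.18570271 0.17181549] ((0.49856966733932495, 0.1854850798845291), 0.024573571979999542)
posttop 586 [0.504906   0.18482106 0.12947959] ((0.5033414959907532, 0.18516656756401062), 0.011529522016644478)
```

View pics/z10.png

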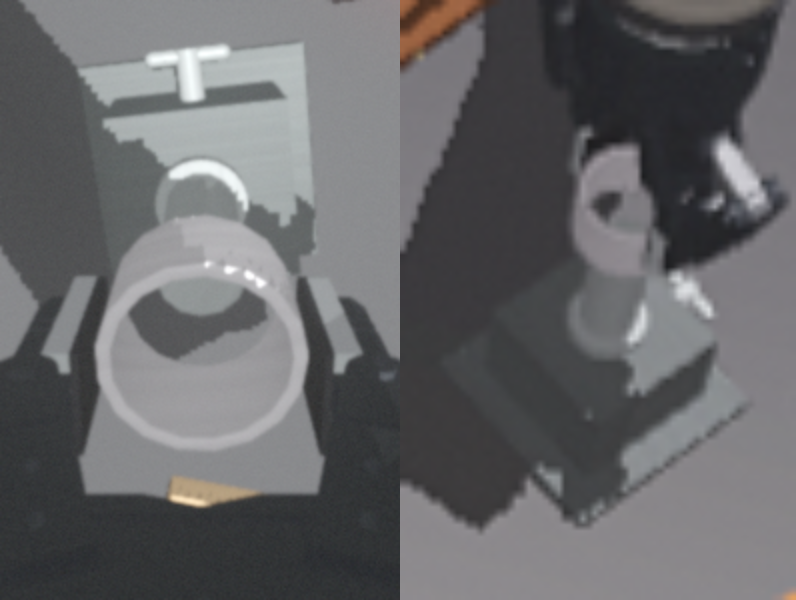

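The left half shows the post's top edge through the ring at crop (202,313) and the ring's lower inner edge at (200,365). The right half shows a gap between ring and post. I do one last check on x from these edges.

Run:
```python
from h import *
f=dict(np.load("w10.npz"))
print("post x",ray(f,281,276.7,.13)-[.013,0,0],"ring x (bottom inner)",ray(f,280,302.6,.1418)-[.0195,0,0],"ring x (top outer far)",ray(f,281,120+450/2,.1718)-[.023,0,0])
```

```text
post x [0.49788169 0.18451829 0.13      ] ring x (bottom inner) [0.5003405  0.18282898 0.1418    ] ring x (top outer far) [0.4995045  0.18303446 0.1718    ]
```

Request:
drive_tool(
  rows=[
    {"offset": [0.004, 0, 0.002], "rotation": [0, 0, 0], "claw": 0.4},
    {"offset": [0.008, 0, 0.004], "rotation": [0, 0, 0], "claw": 0.4},
    {"offset": [0.008, 0, 0.004], "rotation": [0, 0, 0], "claw": 0.4},
    {"offset": [0.008, 0, 0.004], "rotation": [0, 0, 0], "claw": 0.4},
    {"offset": [0.008, 0, 0.004], "rotation": [0, 0, 0], "claw": 0.4},
    {"offset": [0.008, 0, 0.004], "rotation": [0, 0, 0], "claw": 0.4},
    {"offset": [0.008, 0, 0.004], "rotation": [0, 0, 0], "claw": 0.4},
    {"offset": [0.008, 0, 0.004], "rotation": [0, 0, 0], "claw": 0.4},
    {"offset": [0.008, 0, 0.004], "rotation": [0, 0, 0], "claw": 0.4},
    {"offset": [0.008, 0, 0.004], "rotation": [0, 0, 0], "claw": 0.4},
    {"offset": [0.008, 0, 0.004], "rotation": [0, 0, 0], "claw": 0.4},
    {"offset": [0.008, 0, 0.004], "rotation": [0, 0, 0], "claw": 0.4},
  ],
)

```text
clock: 22.23
tcp_pos: [0.4974, 0.1856, 0.1494]
orientation: [0.204, 3.135, 0.0]
contact_force: [-0.1, -0.0, -0.6]
grip_width: 0.0451
gripper_force: 30.8
```

```bash
python3 -c "
from h import *
o=get_obs();print(o['tcp_pos'],abs(o['qvel']).max(),o['gripper_force']);print(hand_in())"
```

```text
[0.49736539 0.18560643 0.14940793] 0.001236904079833553 30.79327655956149
the job is handed in; nothing more can be done
None
```

The job is handed in, though no verdict came back: the post is fully home in the holder and released, and the napkin ring is held still and level about 11–12 mm above it, centred to within an estimated 2 mm.

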